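Stroke check of dosing syringes before packing

TASK

Check the three dosing syringes in the block before packing: push each plunger steadily down. Two slide easily and must end fully home, still standing in their pockets; one has something stuck in its barrel: as soon as its resistance clearly rises partway, stop pushing (do not load the obstruction with more than 20 N), and put that syringe, with its plunger left partway down, into the open reject carton. Leave the other things on the table where they are.

Things in the scene. Friction and masses are not known exactly. Their poses are not given: they have to be found in the camera images.
- block: Fixed grey check block, 80 (x) x 260 (y) x 35 mm high; origin at the centre of its underside, on the table. Three round pockets, 31 mm wide and 27 mm deep (floor 8 mm above the table), lie in a row along its y axis, 85 mm apart, the middle one at its centre.
- pocket_a (a point): Centre of the floor of the block's pocket at its -y end; z up.
- syringe_a: Metal dosing syringe, loose, upright in pocket a; origin: centre of its flat underside, z up; about 0.25 kg. Opaque round barrel 28 mm across, 75 mm tall, the upper 48 mm out of the block. Flange from 70.5 to 75 mm: 50 mm along its y (the row), 28 mm along its x (flush with the barrel), so grip the barrel across x from above. On a 10 mm rod above: thumb disc, 26 mm across, 6 mm thick.
- plunger_a (a joint): Plunger stroke, m: 0 out (disc top 105 mm above syringe origin), 0.024 home (disc on flange, disc top at 81 mm, firm stop). Starts at 0 to 0.005, stays where left. Sound: steady 2.5 to 4.5 N until home. Exactly one of the three, unknown which, is obstructed: the same until about 0.0125, then resistance climbs roughly 3 N per mm; springs back slightly when let go.
- thumb_a (a point): Centre of the top face of the thumb disc of syringe a, where to press down.
- middle_a (a point): Point on the axis of syringe a, halfway up its barrel (37.5 mm above the underside).
- pocket_b (a point): Centre of the floor of the block's pocket at its middle; z up.
- syringe_b: Metal dosing syringe, loose, upright in pocket b; origin: centre of its flat underside, z up; about 0.25 kg. Opaque round barrel 28 mm across, 75 mm tall, the upper 48 mm out of the block. Flange from 70.5 to 75 mm: 50 mm along its y (the row), 28 mm along its x (flush with the barrel), so grip the barrel across x from above. On a 10 mm rod above: thumb disc, 26 mm across, 6 mm thick.
- plunger_b (a joint): Plunger stroke, m: 0 out (disc top 105 mm above syringe origin), 0.024 home (disc on flange, disc top at 81 mm, firm stop). Starts at 0 to 0.005, stays where left. Sound: steady 2.5 to 4.5 N until home. Exactly one of the three, unknown which, is obstructed: the same until about 0.0125, then resistance climbs roughly 3 N per mm; springs back slightly when let go.
- thumb_b (a point): Centre of the top face of the thumb disc of syringe b, where to press down.
- middle_b (a point): Point on the axis of syringe b, halfway up its barrel (37.5 mm above the underside).
- pocket_c (a point): Centre of the floor of the block's pocket at its +y end; z up.
- syringe_c: Metal dosing syringe, loose, upright in pocket c; origin: centre of its flat underside, z up; about 0.25 kg. Opaque round barrel 28 mm across, 75 mm tall, the upper 48 mm out of the block. Flange from 70.5 to 75 mm: 50 mm along its y (the row), 28 mm along its x (flush with the barrel), so grip the barrel across x from above. On a 10 mm rod above: thumb disc, 26 mm across, 6 mm thick.
- plunger_c (a joint): Plunger stroke, m: 0 out (disc top 105 mm above syringe origin), 0.024 home (disc on flange, disc top at 81 mm, firm stop). Starts at 0 to 0.005, stays where left. Sound: steady 2.5 to 4.5 N until home. Exactly one of the three, unknown which, is obstructed: the same until about 0.0125, then resistance climbs roughly 3 N per mm; springs back slightly when let go.
- thumb_c (a point): Centre of the top face of the thumb disc of syringe c, where to press down.
- middle_c (a point): Point on the axis of syringe c, halfway up its barrel (37.5 mm above the underside).
- carton: Reject carton: fixed open-topped cardboard tray 160 (x) x 180 (y) mm outside, floor and walls 4 mm thick, walls 60 mm high, the wall at its -x side cut down to 35 mm in its middle half. Origin at the centre of its underside, on the table.
- parcel: Closed cardboard parcel, 150 x 170 x 70 mm, fixed to the table; only in the way. Origin at the centre of its underside.
- tape: Roll of clear tape lying flat, 96 mm across, 48 mm high; loose bystander. Origin at the centre of its underside.
- tube: Cardboard core standing upright, 48 mm across, 100 mm high; loose bystander. Origin at the centre of its underside.
- scanner: Hand scanner lying on its side, about 175 x 60 x 40 mm, long along its x; loose bystander. Origin under its middle.
Not all that is in view belongs to the job. What is shaped like the syringe_b but yellow is not meant.

How it is judged:
At the end, for the whole second after the job is handed in: At rest: two syringes upright in their pockets (within 8 mm, tilt under 0.12 rad), plungers home (joint over 0.0215); the third inside the reject carton (barrel middle within the walls, under 55 mm above the carton's underside), plunger at the obstruction (joint 0.0105 to 0.0195) (((x of middle_a in the frame of carton between -0.075 and 0.075 m and y of middle_a in the frame of carton between -0.085 and 0.085 m and z of middle_a in the frame of carton below 0.055 m and value of joint plunger_a between 0.0105 and 0.0195 m and distance between syringe_b and pocket_b below 0.008 m and angle between each of syringe_b, syringe_c's own z axis and vertical below 0.12 rad and value of joint each of plunger_b, plunger_c above 0.0215 m and distance between syringe_c and pocket_c below 0.008 m) or (x of middle_b in the frame of carton between -0.075 and 0.075 m and y of middle_b in the frame of carton between -0.085 and 0.085 m and z of middle_b in the frame of carton below 0.055 m and value of joint plunger_b between 0.0105 and 0.0195 m and distance between syringe_a and pocket_a below 0.008 m and angle between each of syringe_a, syringe_c's own z axis and vertical below 0.12 rad and value of joint each of plunger_a, plunger_c above 0.0215 m and distance between syringe_c and pocket_c below 0.008 m) or (x of middle_c in the frame of carton between -0.075 and 0.075 m and y of middle_c in the frame of carton between -0.085 and 0.085 m and z of middle_c in the frame of carton below 0.055 m and value of joint plunger_c between 0.0105 and 0.0195 m and distance between syringe_a and pocket_a below 0.008 m and angle between each of syringe_a, syringe_b's own z axis and vertical below 0.12 rad and value of joint each of plunger_a, plunger_b above 0.0215 m and distance between syringe_b and pocket_b below 0.008 m)) and linear speed of each of syringe_a, syringe_b, syringe_c below 0.02 m/s); the robot touches nothing.
It fails at once if the stuck plunger is forced: its piston presses on the obstruction with more than 20 N (contact force between any of piston_a, piston_b, piston_c and anything else above 20 N).
It fails at once if the tape is pushed out of its place (more than 20 mm) (distance of tape from where it was at the start of the episode above 0.02 m).
It fails at once if the tube is pushed out of its place (more than 20 mm) (distance of tube from where it was at the start of the episode above 0.02 m).
It fails at once if the scanner is pushed out of its place (more than 20 mm) (distance of scanner from where it was at the start of the episode above 0.02 m).
It also fails if it takes over 58 s, if anything falls off the work surface, if the arm or the gripper's body presses on something with over 40 N, if the wrist force passes 120 N, or if a joint passes its speed limit or range.

ROBOT

A 7-joint arm with a two-finger parallel gripper is mounted at the origin on the work surface. World frame = base frame: x ahead of the robot, y to its left, z up, the work surface at z = 0. Lengths are in m, angles in rad, forces in N, time in s.
With the tool pointing down it reaches from about 0.35 to 0.9 m from the base axis. Payload 7.2 kg.
Tool frame: the origin (TCP) lies on the centre line of the jaws, within the pads' length; the fingertips stand 11 mm ahead of it and the grasp point (between the pads) lies 8 mm behind it (arm.tip_reach is the distance from the TCP to the fingertips, in m); x points along the fingers, y is the direction in which the jaws open and shut, and the axes are right-handed (so a half turn about x gives the same grasp; the last joint's range is limited). The gripper opens to 85 mm and grips with 20 to 120 N. Pads are 22 mm wide; open, the fingers measure 114 mm over their backs; the gripper's body (76 mm by 85 mm) begins 54 mm behind the grasp point. The pads swing forward as they close: fully open they stand 13 mm farther back than shut.
Start: joints at [1.227, 0.411, -0.013, 1.596, 0.006, 1.134, -0.082], TCP at [0.17, -0.601, 0.242] pointing down, gripper open.
Joint ranges: [-2.95, 2.95], [-0.29, 1.99], [-1.47, 1.44], [0.14, 2.54], [-1.03, 4.17], [0.13, 1.85], [-2.86, 2.86]. Speed limits (rad/s): [2.39, 2.39, 3.01, 3.01, 3.14, 3.14, 3.14].

INTERFACE

Orientations are given as a unit quaternion [x, y, z, w].
In Python, from rig import read_state, get_image, camera_model, order, regions_of, mark_of, arm gives the robot as it stands. The module is installed in compiled form; this text tells all that it offers.
- The arm moves only by the tool arm_command, never from a script. Its argument "commands" is a list that holds one entry, the list of rows, each a list of 6 numbers: the shift along the tool's x, y, z in m, then the turn, a rotation vector about the tool's x, y, z in degrees. A call has exactly 5 rows; each row shifts and turns the commanded pose from where the row before left it, along the tool's axes as they then stand; what a row does not reach is not made up. A row lasts 1/12 s, in which the tool goes at most 41.7 mm and 7.16 degrees, less where a joint would pass 70% of its speed; a pose out of reach is approached as far as the arm can. A call with a gripper value outside its range is refused whole. "jaw" is the closure in counts, from 0 (fully open) to 255 (shut), set as the call begins (left out, the last holds). The fingers move at their own pace and stop on an object; "force" is the grip in N (left out, the last holds). Time passes only in rows, so rows that do not move let the fingers close, or fill a call up. It gives the time, the measured TCP pose, the force and the opening at its end, in the units of the state.
- read_state(): the state, without advancing time (a new reading comes with each control period).
- get_image(name): name is "side" or "top" or "wrist"; returns the picture (420x560x3 uint8, red, green, blue); there is no depth.
- camera_model(name): a dict with "camera_matrix" (3x3 intrinsics, pixels), "dist" ([k1, k2, p1, p2, k3] as OpenCV has them; the pictures are not rectified), "extrinsics" (4x4, takes a point from world to camera coordinates). Camera axes: x right, y up, looking along -z (the intrinsics and any distortion apply to the point x, -y, -z); pixel columns grow to the right and rows downward; lengths in m; the calibration is good to about 2 mm. A picture is of the moment at which its call begins: read the wrist's pose just before it. camera_model takes no time and is no camera call; for the wrist camera it gives the pose at the moment of the call.
- order.hand_in(): hands the job in, once; it reports no verdict.
Trained networks look in the newest picture that a camera, given by its name, has taken for a name from the list of things; names that differ only in an ending like _2 or _b are one class to them, and where a whole thing is asked for, a point or a joint stands for the part that bears it (a point fixed in the world has none). Each returns a list of dicts, best first, with "p" (0 to 1); they miss things now and then, are a little off and sometimes report something else, mostly with a low value. They report only what shows in the picture. A call takes as long as a camera call. They do not tell look-alikes from the thing itself.
- regions_of(camera, label): "mask" (420x560 bool, what is visible of it) and "box" ([centre column, centre row, width, height] as shares, 0 to 1, of the picture: columns of its width, rows of its height, round what is visible of it).
- mark_of(camera, label): "xy" ([column, row] as shares, 0 to 1, of the picture: columns of its width, rows of its height: a listed point, or the origin of a listed thing).
The state is a dict: "clock": time; "joint_positions": joint angles; "joint_velocities": joint speeds; "effort": joint torques, N m; "tool_pos": TCP position; "tool_rot": TCP orientation; "contact_force": force on the tool from outside, world axes, zero at the start; "torque": the same for the moment, N m; "finger_gap": finger opening in m.
Only numpy, scipy, OpenCV 4.12 (cv2) and the standard library are available. Lean on these libraries where they do the work, as an engineer would, in place of code of your own. Each camera call takes 0.05 s, during which the arm holds its last target. There are 200 camera calls.

## Working session

There is one attempt and no reset: what is moved stays moved. The work goes in short steps, Python scripts to look and compute and a tool call to move; the robot and the scene stay as the last step left them, time stands still between calls to the robot, and variables do not carry over. Pictures are saved under pics/ and viewed, about 8 in all and at most 12, crops included, and the job is handed in when it is done.

Besides the shell and the picture viewer there is one more tool, called after "Request:" by a JSON object that holds its "method" and its "body", one argument or row to a line. arm_command: Moves the arm, as the interface text tells. Its arguments: {"type":"object","properties":{"commands":{"type":"array"},"jaw":{"type":"number"},"force":{"type":"number"}},"required":["commands"]}

```bash
mkdir -p pics
cat > h.py <<'E'
import numpy as np, cv2
from rig import *
from scipy.spatial.transform import Rotation as R
def ray(cam,px,M=None):
    m=M or camera_model(cam); K=np.array(m['camera_matrix']);d=np.array(m['dist']);E=np.array(m['extrinsics'])
    u=cv2.undistortPoints(np.array([[px]],float),K,d)[0,0]
    v=E[:3,:3].T@np.array([u[0],-u[1],-1.]); o=-E[:3,:3].T@E[:3,3]; return o,v/np.linalg.norm(v)
def onz(cam,px,z,M=None):
    o,v=ray(cam,px,M); return o+v*(z-o[2])/v[2]
def proj(cam,P,M=None):
    m=M or camera_model(cam);E=np.array(m['extrinsics']);p=np.atleast_2d(P)@E[:3,:3].T+E[:3,3]
    p=p*[1,-1,-1]; return cv2.projectPoints(p,np.zeros(3),np.zeros(3),np.array(m['camera_matrix']),np.array(m['dist']))[0][:,0]
def pix(xy): return [xy[0]*560,xy[1]*420]
def save(cam,n): im=get_image(cam); cv2.imwrite(f'pics/{n}.png',im[...,::-1]); return im
E
python3 - <<'E'
from h import *
s=read_state();print(s['clock'],s['tool_pos'],s['tool_rot'],s['contact_force'],s['finger_gap'],arm.tip_reach)
ims=[save(c,c+'0') for c in('top','side')]
cv2.imwrite('pics/both.png',cv2.resize(np.hstack(ims)[...,::-1],(1120,420)))
for l in ['block','thumb_b','pocket_b','carton','parcel','tape','tube','scanner','syringe_b']:
  for c in ['top','side']:
    print(l,c,[(np.round(pix(r['xy'])).tolist(),round(r['p'],2)) for r in mark_of(c,l)][:5])
for c in('top','side'):print(ray(c,[280,210]))
E
```

```text
0.0 [ 0.17005566 -0.6009043   0.24143671] [-0.70026741 -0.09780446  0.7005113  -0.09666311] [ 0.966646    0.31621304 -0.0344526 ] 0.08530350878540113 0.011
block top [([297.0, 241.0], 0.92)]
block side [([242.0, 265.0], 0.98), ([244.0, 249.0], 0.74), ([329.0, 223.0], 0.41)]
thumb_b top [([338.0, 234.0], 0.65), ([295.0, 241.0], 0.64), ([283.0, 179.0], 0.63), ([257.0, 247.0], 0.45)]
thumb_b side [([236.0, 203.0], 0.51), ([301.0, 217.0], 0.51), ([249.0, 251.0], 0.5), ([242.0, 226.0], 0.42), ([240.0, 250.0], 0.23)]
pocket_b top [([329.0, 239.0], 0.89), ([298.0, 239.0], 0.85), ([258.0, 246.0], 0.75)]
pocket_b side [([241.0, 265.0], 0.97), ([250.0, 289.0], 0.85), ([238.0, 239.0], 0.8)]
carton top [([408.0, 238.0], 0.7), ([257.0, 245.0], 0.46)]
carton side [([255.0, 369.0], 0.89)]
parcel top [([145.0, 272.0], 0.63), ([297.0, 147.0], 0.19)]
parcel side [([217.0, 191.0], 0.72)]
tape top [([233.0, 149.0], 0.8), ([259.0, 245.0], 0.48)]
tape side [([327.0, 224.0], 0.62)]
tube top [([299.0, 150.0], 0.55)]
tube side [([339.0, 261.0], 0.77)]
scanner top [([368.0, 147.0], 0.72), ([257.0, 246.0], 0.41)]
scanner side [([361.0, 321.0], 0.59)]
syringe_b top [([258.0, 246.0], 0.89), ([300.0, 241.0], 0.82), ([330.0, 233.0], 0.68), ([283.0, 182.0], 0.63)]
syringe_b side [([241.0, 264.0], 0.73), ([239.0, 238.0], 0.7)]
(array([ 0.47728615, -0.01225132,  1.07654632]), array([ 0.12369335,  0.01212937, -0.99224636]))
(array([ 0.57666736, -0.71220807,  0.5869568 ]), array([ 0.05644169,  0.8341889 , -0.54858291]))
```

View pics/top0.png

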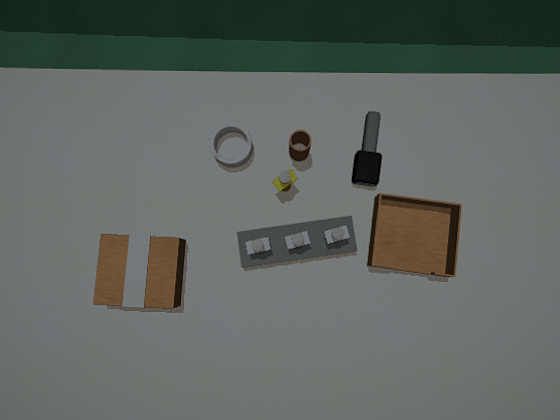

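View pics/side0.png

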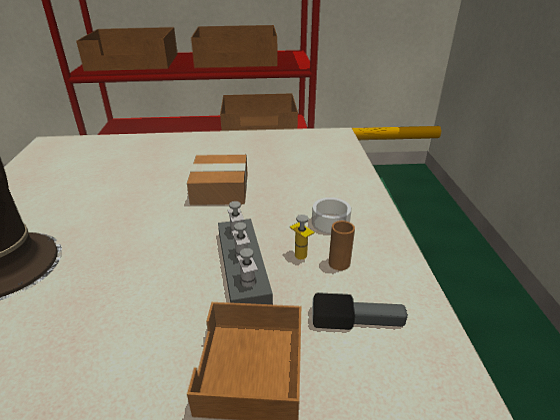

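The top picture shows three grey discs in the block at (258,246), (298,240) and (338,234), the carton at (414,236) and the parcel at (140,272). The side picture shows the same discs at (236,206), (240,228) and (247,256). Only the yellow look-alike, top (284,181) and side (302,225), could be mistaken for a syringe. It stands outside the block, so I exclude it.

Run:
```python
from h import *
t=cv2.imread('pics/top0.png'); s=cv2.imread('pics/side0.png')
a=cv2.resize(t[165:275,225:365],None,fx=4,fy=4,interpolation=cv2.INTER_CUBIC)
b=cv2.resize(s[195:305,205:285],None,fx=4,fy=4,interpolation=cv2.INTER_CUBIC)
cv2.imwrite('pics/crop.png',cv2.resize(np.hstack([a,b]),(800,400)))
for n,px in dict(c=(258,245),b=(297,240),a=(338,234)).items(): print(n,onz('top',px,.1105).round(4))
get_image('top')
for l,z in (('block',.035),('carton',.06)):
  for r in regions_of('top',l)[:1]:
    c=cv2.findContours(r['mask'].astype(np.uint8),0,1)[0]; c=max(c,key=cv2.contourArea)
    w=np.array([onz('top',p[0],z)[:2] for p in c],np.float32)
    print(l,r['p'],cv2.minAreaRect(w))
# yellow
print('yellow',onz('top',(284,178),.1105))
```

```text
c [0.5245 0.044  0.1105]
b [ 0.5357 -0.0363  0.1105]
a [ 0.5491 -0.1209  0.1105]
block 0.65 ((0.5375047922134399, -0.0368691086769104), (0.08029989153146744, 0.26087167859077454), 8.909782409667969)
carton 0.56 ((0.5540434718132019, -0.29162853956222534), (0.188137024641037, 0.1613483875989914), 82.49978637695312)
yellow [ 0.66557609 -0.00797713  0.1105    ]
```

View pics/crop.png

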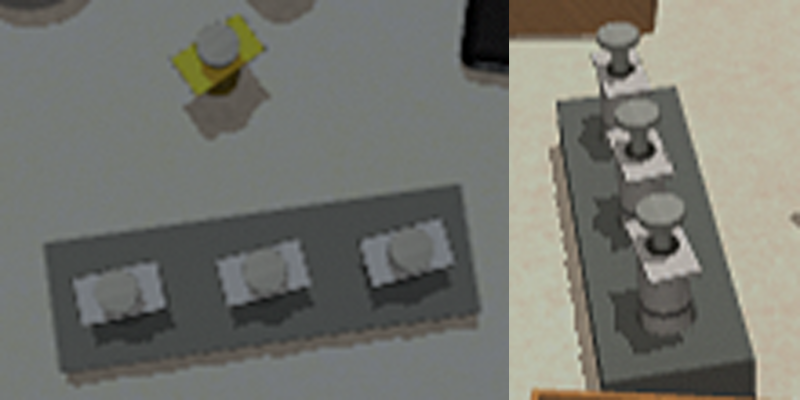

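The crop confirms the three grey syringes sit in the block and the yellow one stands outside it. I take the block centre as (0.5375, -0.037) with yaw of about 8.7°, which puts pocket a at (0.550, -0.121), b at (0.537, -0.037) and c at (0.525, 0.046).

```bash
cat > go.py <<'E'
import sys
from h import *
# go.py x y z : print shift in tool axes and turn to yaw
t=np.array(list(map(float,sys.argv[1:4]))); yaw=np.radians(8.7)
s=read_state(); r=R.from_quat(s['tool_rot']); M=r.as_matrix()
best=None
for sg in(1,-1):
    y=sg*np.array([np.cos(yaw),np.sin(yaw),0]); x=np.array([0,0,-1.]); T=np.stack([x,y,np.cross(x,y)],1)
    v=np.degrees((r.inv()*R.from_matrix(T)).as_rotvec())
    if best is None or np.linalg.norm(v)<np.linalg.norm(best): best=v
print('clk',s['clock'],'pos',np.round(s['tool_pos'],4),'F',np.round(s['contact_force'],2),'gap',s['finger_gap'])
print('tool axes\n',M.round(3)); print('shift mm',(M.T@(t-s['tool_pos'])*1000).round(1),'turn deg',best.round(2), 'j7',s['joint_positions'][6])
E
python3 go.py 0.55 -0.121 0.2
```

```text
clk 1.15 pos [ 0.1701 -0.6014  0.2423] F [ 0.   -0.23  0.08] gap 0.0855015548091456
tool axes
 [[-0.     0.272 -0.962]
 [-0.    -0.962 -0.272]
 [-1.     0.     0.   ]]
shift mm [  42.3 -358.8 -496.3] turn deg [-82.9   0.   -0. ] j7 -0.08221811049118206
```

Run:
```python
from h import *
s=read_state(); M=R.from_quat(s['tool_rot']); d=(np.array([.55,-.121,.2])-s['tool_pos'])*1000/15
for i in range(15): print((M*R.from_rotvec([np.radians(-82.9/15*i),0,0])).inv().apply(d).round(1).tolist())
```

```text
[2.8, -23.9, -33.1]
[2.8, -20.6, -35.2]
[2.8, -17.1, -37.1]
[2.8, -13.5, -38.5]
[2.8, -9.7, -39.7]
[2.8, -5.8, -40.4]
[2.8, -1.9, -40.8]
[2.8, 2.0, -40.8]
[2.8, 5.9, -40.4]
[2.8, 9.8, -39.6]
[2.8, 13.6, -38.5]
[2.8, 17.2, -37.0]
[2.8, 20.7, -35.2]
[2.8, 24.0, -33.0]
[2.8, 27.1, -30.6]
```

Request:
{"method": "arm_command", "body": {
  "commands": [
    [[0.003,-0.024,-0.033,-5.5,0,0],[0.003,-0.0205,-0.035,-5.5,0,0],[0.003,-0.017,-0.037,-5.5,0,0],[0.003,-0.0135,-0.0385,-5.5,0,0],[0.003,-0.0095,-0.0395,-5.5,0,0]]
  ],
  "jaw": 255
}}

```text
clock: 1.57
tool_pos: [0.2975, -0.4403, 0.2274]
tool_rot: [0.657, 0.262, -0.657, 0.263]
contact_force: [1.8, -0.7, -0.9]
finger_gap: 0.0255
```

Request:
{"method": "arm_command", "body": {
  "commands": [
    [[0.003,-0.006,-0.0405,-5.5,0,0],[0.003,-0.002,-0.041,-5.5,0,0],[0.003,0.002,-0.041,-5.5,0,0],[0.003,0.006,-0.0405,-5.5,0,0],[0.003,0.01,-0.0395,-5.5,0,0]]
  ]
}}

```text
clock: 1.98
tool_pos: [0.4251, -0.2802, 0.2126]
tool_rot: [0.576, 0.411, -0.575, 0.411]
contact_force: [0.7, -0.9, -0.4]
finger_gap: 0.0001
```

Request:
{"method": "arm_command", "body": {
  "commands": [
    [[0.003,0.0135,-0.0385,-5.5,0,0],[0.003,0.017,-0.037,-5.5,0,0],[0.003,0.0205,-0.035,-5.5,0,0],[0.003,0.024,-0.033,-5.5,0,0],[0.003,0.027,-0.0305,-5.5,0,0]]
  ]
}}

```text
clock: 2.4
tool_pos: [0.5522, -0.1211, 0.1974]
tool_rot: [0.461, 0.536, -0.461, 0.536]
contact_force: [0.9, -1.3, -1.2]
finger_gap: 0.0005
```

```bash
python3 go.py 0.55 -0.121 0.13
python3 - <<'E'
from h import *
im=save('wrist','w1')
M=camera_model('wrist')
print([(np.round(pix(r['xy'])).tolist(),round(r['p'],2),onz('wrist',pix(r['xy']),.1105,M).round(4)) for r in mark_of('wrist','thumb_a')])
print(proj('wrist',[[.55,-.121,.1105],[.537,-.037,.1105],[.525,.046,.1105]],M).round())
E
```

```text
clk 2.4 pos [ 0.5522 -0.1211  0.1974] F [ 0.9  -1.27 -1.16] gap 0.0004645541585226506
tool axes
 [[ 0.001  0.989  0.149]
 [-0.     0.149 -0.989]
 [-1.     0.001  0.   ]]
shift mm [67.4 -2.2 -0.4] turn deg [-0.16  0.03 -0.03] j7 0.06968232084882711
[([494.0, 83.0], 0.88, array([0.6701, 0.0007, 0.1105])), ([287.0, 222.0], 0.62, array([ 0.5585, -0.1112,  0.1105])), ([284.0, 96.0], 0.58, array([ 0.5428, -0.0282,  0.1105]))]
[[273. 233.]
 [273. 109.]
 [275. -50.]]
```

View pics/w1.png

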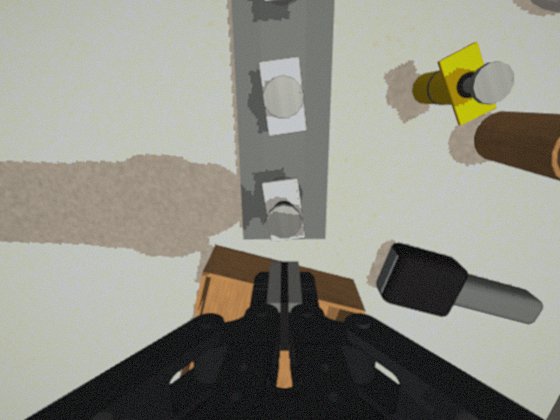

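The wrist picture shows disc a at (285,220), b at (283,97) and the yellow one at (492,83). It disagrees with the top camera by about 1 cm, possibly because the arm was still settling, so I measure once more at rest.

Run:
```python
from h import *
s=read_state();M=camera_model('wrist');print(s['tool_pos'],s['joint_velocities'].round(4) if hasattr(s['joint_velocities'],'round') else s['joint_velocities'])
im=save('wrist','w2'); M2=camera_model('wrist')
m=[(pix(r['xy'])) for r in mark_of('wrist','thumb_a')]
for p in m: print(np.round(p),onz('wrist',p,.1105,M).round(4),onz('wrist',p,.1105,M2).round(4))
r=regions_of('wrist','block')[0]['mask']; y,x=np.where(r); print('mask block',x.min(),x.max(),y.max())
for p in ((241,239),(325,239),(233,5),(334,5)): print(p,onz('wrist',p,.035,M2).round(4))
c,sn=np.cos(np.radians(8.7)),np.sin(np.radians(8.7))
print('blk corners',[(np.array([.5375,-.0369])+[c*a-sn*b,sn*a+c*b]).round(4).tolist() for a,b in((-.04,-.13),(.04,-.13))])
print('cam',ray('wrist',(280,210),M2)[0])
get_image('top'); print(proj('top',[s['tool_pos'],s['tool_pos']-np.array([0,0,.011])]).round(1))
t=save('top','t2'); cv2.imwrite('pics/t2c.png',cv2.resize(t[165:305,225:365,::-1],None,fx=4,fy=4))
```

```text
[ 0.55455827 -0.1151157   0.19726345] [ 0.0629 -0.0309  0.0838  0.0411 -0.0017  0.0182 -0.0133]
[280. 108.] [ 0.5396 -0.0383  0.1105] [ 0.538  -0.042   0.1105]
[488.  94.] [ 0.6668 -0.0098  0.1105] [ 0.665  -0.0144  0.1105]
[285. 229.] [ 0.5554 -0.1192  0.1105] [ 0.5534 -0.123   0.1105]
mask block 228 331 245
(241, 239) [ 0.5174 -0.1698  0.035 ]
(325, 239) [ 0.5982 -0.1576  0.035 ]
(233, 5) [0.4899 0.0261 0.035 ]
(334, 5) [0.5676 0.0379 0.035 ]
blk corners [[0.5176, -0.1715], [0.5967, -0.1594]]
cam [ 0.53966035 -0.03714573  0.32878939]
[[340.1 227.7]
 [339.4 228.2]]
```

View pics/t2c.png

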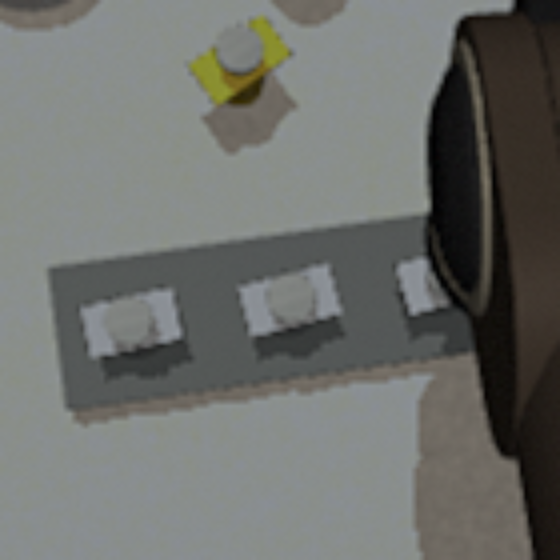

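At rest the two cameras agree to about 2 mm: a is at (0.551, -0.1215) and b at (0.538, -0.038). The top crop shows the hand over a and the other two still standing at (131,322) and (291,298) in crop pixels. Next I descend over a.

```bash
python3 go.py 0.551 -0.1215 0.13
```

```text
clk 2.75 pos [ 0.5504 -0.1243  0.1973] F [-1.77  0.01  0.33] gap -0.00011839943153998765
tool axes
 [[-0.001  0.99   0.141]
 [-0.001  0.141 -0.99 ]
 [-1.    -0.001  0.001]]
shift mm [67.3  1.  -2.8] turn deg [-0.57  0.05  0.04] j7 0.06934237283614036
```

Request:
{"method": "arm_command", "body": {
  "commands": [
    [[0.01,0,0,0,0,0],[0.02,0,0,0,0,0],[0.02,0,0,0,0,0],[0.012,0,0,0,0,0],[0.005,0,0,0,0,0]]
  ]
}}

```text
clock: 3.17
tool_pos: [0.5495, -0.1235, 0.128]
tool_rot: [0.462, 0.535, -0.464, 0.534]
contact_force: [-0.1, 0.1, -0.1]
finger_gap: 0.0
```

Request:
{"method": "arm_command", "body": {
  "commands": [
    [[0.0,0,0,0,0,0],[0.0,0,0,0,0,0],[0.0,0,0,0,0,0],[0.0,0,0,0,0,0],[0.0,0,0,0,0,0]]
  ]
}}

```text
clock: 3.58
tool_pos: [0.5517, -0.1227, 0.1311]
tool_rot: [0.463, 0.534, -0.462, 0.535]
contact_force: [0.5, 0.2, 1.3]
finger_gap: -0.0
```

```bash
python3 go.py 0.551 -0.1215 0.1235
```

```text
clk 3.5833 pos [ 0.5517 -0.1227  0.1311] F [0.5  0.21 1.28] gap -1.5429486251425444e-05
tool axes
 [[ 0.001  0.99   0.144]
 [-0.     0.144 -0.99 ]
 [-1.     0.001  0.001]]
shift mm [ 7.6 -0.5 -1.3] turn deg [-0.4   0.04 -0.08] j7 0.02267221171012079
```

Request:
{"method": "arm_command", "body": {
  "commands": [
    [[0.003,0,0,0,0,0],[0.003,0,0,0,0,0],[0.003,0,0,0,0,0],[0.003,0,0,0,0,0],[0.003,0,0,0,0,0]]
  ]
}}

```text
clock: 4.0
tool_pos: [0.5513, -0.1226, 0.1152]
tool_rot: [0.463, 0.535, -0.462, 0.535]
contact_force: [-0.3, 0.3, 3.9]
finger_gap: 0.0
```

Request:
{"method": "arm_command", "body": {
  "commands": [
    [[0.001,0,0,0,0,0],[0.001,0,0,0,0,0],[0.001,0,0,0,0,0],[0.001,0,0,0,0,0],[0.001,0,0,0,0,0]]
  ]
}}

```text
clock: 4.42
tool_pos: [0.5513, -0.1226, 0.1103]
tool_rot: [0.463, 0.535, -0.462, 0.535]
contact_force: [-0.5, 0.1, 3.3]
finger_gap: -0.0001
```

Request:
{"method": "arm_command", "body": {
  "commands": [
    [[0.0004,0,0,0,0,0],[0.0004,0,0,0,0,0],[0.0004,0,0,0,0,0],[0.0004,0,0,0,0,0],[0.0004,0,0,0,0,0]]
  ]
}}

```text
clock: 4.83
tool_pos: [0.5512, -0.1226, 0.1083]
tool_rot: [0.462, 0.535, -0.462, 0.535]
contact_force: [0.9, 0.1, 3.8]
finger_gap: -0.0001
```

Request:
{"method": "arm_command", "body": {
  "commands": [
    [[0.0003,0,0,0,0,0],[0.0003,0,0,0,0,0],[0.0003,0,0,0,0,0],[0.0003,0,0,0,0,0],[0.0003,0,0,0,0,0]]
  ]
}}

```text
clock: 5.25
tool_pos: [0.5512, -0.1226, 0.1068]
tool_rot: [0.462, 0.535, -0.463, 0.535]
contact_force: [-0.3, -0.1, 3.5]
finger_gap: -0.0002
```

Syringe a still reads a steady 3.5 N at about 17 mm of stroke, so it is sound. I push it home.

Request:
{"method": "arm_command", "body": {
  "commands": [
    [[0.001,0,0,0,0,0],[0.001,0,0,0,0,0],[0.001,0,0,0,0,0],[0.001,0,0,0,0,0],[0.001,0,0,0,0,0]]
  ]
}}

```text
clock: 5.67
tool_pos: [0.5512, -0.1226, 0.1017]
tool_rot: [0.462, 0.535, -0.462, 0.535]
contact_force: [-0.3, 1.0, 3.8]
finger_gap: 0.0001
```

Request:
{"method": "arm_command", "body": {
  "commands": [
    [[0.0004,0,0,0,0,0],[0.0004,0,0,0,0,0],[0.0004,0,0,0,0,0],[0.0002,0,0,0,0,0],[0.0,0,0,0,0,0]]
  ]
}}

```text
clock: 6.08
tool_pos: [0.5511, -0.1226, 0.1003]
tool_rot: [0.462, 0.535, -0.463, 0.535]
contact_force: [-1.0, -0.0, 2.7]
finger_gap: -0.0005
```

Request:
{"method": "arm_command", "body": {
  "commands": [
    [[0.0003,0,0,0,0,0],[0.0003,0,0,0,0,0],[0.0003,0,0,0,0,0],[0.0,0,0,0,0,0],[0.0,0,0,0,0,0]]
  ]
}}

```text
clock: 6.5
tool_pos: [0.5515, -0.1226, 0.1001]
tool_rot: [0.463, 0.535, -0.462, 0.535]
contact_force: [-1.3, 0.5, 7.7]
finger_gap: 0.0001
```

The firm stop reads 7.7 N at z = 0.1001, so a is home. The TCP height over a disc is therefore 0.124 minus the stroke. Next is b.

Request:
{"method": "arm_command", "body": {
  "commands": [
    [[-0.008,0,0,0,0,0],[-0.013,0,0,0,0,0],[-0.01,0,-0.01,0,0,0],[-0.003,0,-0.02,0,0,0],[0,0,-0.02,0,0,0]]
  ]
}}

```text
clock: 6.92
tool_pos: [0.5443, -0.0726, 0.1348]
tool_rot: [0.463, 0.534, -0.463, 0.535]
contact_force: [-0.1, 0.7, 1.8]
finger_gap: 0.0
```

Request:
{"method": "arm_command", "body": {
  "commands": [
    [[0,0,-0.02,0,0,0],[0,0,-0.01,0,0,0],[0,-0.001,-0.005,0,0,0],[0,0,0,0,0,0],[0,0,0,0,0,0]]
  ]
}}

```text
clock: 7.33
tool_pos: [0.5379, -0.0393, 0.1335]
tool_rot: [0.462, 0.535, -0.463, 0.535]
contact_force: [-0.0, -0.0, -0.3]
finger_gap: -0.0002
```

Request:
{"method": "arm_command", "body": {
  "commands": [
    [[0,0,0,0,0,0],[0,0,0,0,0,0],[0,0,0,0,0,0],[0,0,0,0,0,0],[0,0,0,0,0,0]]
  ]
}}

```text
clock: 7.75
tool_pos: [0.5379, -0.0391, 0.1334]
tool_rot: [0.463, 0.535, -0.463, 0.535]
contact_force: [0.0, 0.3, 0.3]
finger_gap: 0.0006
```

```bash
python3 go.py 0.538 -0.038 0.116
```

```text
clk 7.75 pos [ 0.5379 -0.0391  0.1334] F [0.04 0.33 0.28] gap 0.0005602641572235616
tool axes
 [[-0.     0.99   0.144]
 [-0.     0.144 -0.99 ]
 [-1.    -0.     0.   ]]
shift mm [17.4  0.3 -1. ] turn deg [-0.43  0.    0.01] j7 -0.13034336628794707
```

Request:
{"method": "arm_command", "body": {
  "commands": [
    [[0.0035,0,0,0,0,0],[0.0035,0,0,0,0,0],[0.0035,0,0,0,0,0],[0.0035,0,0,0,0,0],[0.003,0,0,0,0,0]]
  ]
}}

```text
clock: 8.17
tool_pos: [0.5379, -0.0386, 0.1161]
tool_rot: [0.462, 0.535, -0.462, 0.535]
contact_force: [-1.4, 0.2, 2.5]
finger_gap: -0.0001
```

Request:
{"method": "arm_command", "body": {
  "commands": [
    [[0.001,0,0,0,0,0],[0.001,0,0,0,0,0],[0.001,0,0,0,0,0],[0.001,0,0,0,0,0],[0.001,0,0,0,0,0]]
  ]
}}

```text
clock: 8.58
tool_pos: [0.5379, -0.0387, 0.1115]
tool_rot: [0.463, 0.535, -0.462, 0.535]
contact_force: [-0.2, -0.4, 2.4]
finger_gap: -0.0004
```

Request:
{"method": "arm_command", "body": {
  "commands": [
    [[0.0005,0,0,0,0,0],[0.0005,0,0,0,0,0],[0.0005,0,0,0,0,0],[0.0003,0,0,0,0,0],[0.0,0,0,0,0,0]]
  ]
}}

```text
clock: 9.0
tool_pos: [0.5378, -0.0387, 0.1096]
tool_rot: [0.462, 0.535, -0.463, 0.535]
contact_force: [0.0, -0.2, 1.4]
finger_gap: -0.0002
```

Request:
{"method": "arm_command", "body": {
  "commands": [
    [[0.0005,0,0,0,0,0],[0.0005,0,0,0,0,0],[0.0005,0,0,0,0,0],[0.0,0,0,0,0,0],[0.0,0,0,0,0,0]]
  ]
}}

```text
clock: 9.42
tool_pos: [0.5378, -0.0387, 0.1081]
tool_rot: [0.462, 0.535, -0.463, 0.535]
contact_force: [-1.0, 0.2, 1.5]
finger_gap: 0.0
```

```bash
python3 go.py 0.538 -0.038 0.116|head -1
```

```text
clk 9.4167 pos [ 0.5378 -0.0387  0.1081] F [-1.01  0.21  1.45] gap 6.587199300077951e-06
```

Syringe b shows no rise at 16 mm of stroke, so it is sound. I push it home.

Request:
{"method": "arm_command", "body": {
  "commands": [
    [[0.0006,0,0,0,0,0],[0.0006,0,0,0,0,0],[0.0006,0,0,0,0,0],[0.0006,0,0,0,0,0],[0.0006,0,0,0,0,0]]
  ]
}}

```text
clock: 9.83
tool_pos: [0.5379, -0.0387, 0.1051]
tool_rot: [0.463, 0.535, -0.463, 0.535]
contact_force: [-1.2, -0.7, 2.5]
finger_gap: -0.0
```

```bash
python3 go.py 0.538 -0.038 0.116|head -1
```

```text
clk 9.8333 pos [ 0.5379 -0.0387  0.1051] F [-1.18 -0.68  2.5 ] gap -6.180636334151127e-06
```

Request:
{"method": "arm_command", "body": {
  "commands": [
    [[0.001,0,0,0,0,0],[0.001,0,0,0,0,0],[0.001,0,0,0,0,0],[0.001,0,0,0,0,0],[0.0005,0,0,0,0,0]]
  ]
}}

```text
clock: 10.25
tool_pos: [0.5378, -0.0387, 0.1005]
tool_rot: [0.462, 0.535, -0.463, 0.535]
contact_force: [-0.8, -0.9, 1.5]
finger_gap: 0.0001
```

Request:
{"method": "arm_command", "body": {
  "commands": [
    [[0.0005,0,0,0,0,0],[0.0004,0,0,0,0,0],[0.0004,0,0,0,0,0],[0.0,0,0,0,0,0],[0.0,0,0,0,0,0]]
  ]
}}

```text
clock: 10.67
tool_pos: [0.5384, -0.0386, 0.1001]
tool_rot: [0.463, 0.535, -0.462, 0.535]
contact_force: [-2.5, 0.2, 9.1]
finger_gap: -0.0
```

b is home, with the stop at z = 0.1001 and 9 N. Next is c.

Request:
{"method": "arm_command", "body": {
  "commands": [
    [[-0.008,0,0,0,0,0],[-0.013,0,0,0,0,0],[-0.01,0,-0.01,0,0,0],[-0.003,0,-0.02,0,0,0],[0,0,-0.02,0,0,0]]
  ]
}}

```text
clock: 11.08
tool_pos: [0.5312, 0.0115, 0.1348]
tool_rot: [0.463, 0.534, -0.462, 0.535]
contact_force: [0.8, 0.5, -0.2]
finger_gap: 0.0001
```

Request:
{"method": "arm_command", "body": {
  "commands": [
    [[0,0,-0.02,0,0,0],[0,0,-0.01,0,0,0],[0,0,-0.005,0,0,0],[0,0,0,0,0,0],[0,0,0,0,0,0]]
  ]
}}

```text
clock: 11.5
tool_pos: [0.5257, 0.0448, 0.1333]
tool_rot: [0.462, 0.535, -0.463, 0.535]
contact_force: [0.6, -0.8, 0.2]
finger_gap: 0.0002
```

Request:
{"method": "arm_command", "body": {
  "commands": [
    [[0,0,0,0,0,0],[0,0,0,0,0,0],[0,0,0,0,0,0],[0,0,0,0,0,0],[0,0,0,0,0,0]]
  ]
}}

```text
clock: 11.92
tool_pos: [0.5257, 0.0451, 0.1333]
tool_rot: [0.463, 0.535, -0.463, 0.535]
contact_force: [0.7, 0.1, 0.1]
finger_gap: -0.0003
```

```bash
python3 go.py 0.525 0.046 0.116
```

```text
clk 11.9167 pos [0.5257 0.0451 0.1333] F [0.67 0.07 0.08] gap -0.00029553448495720126
tool axes
 [[-0.     0.99   0.144]
 [-0.     0.144 -0.99 ]
 [-1.    -0.     0.   ]]
shift mm [17.3 -0.5 -1. ] turn deg [-0.44  0.    0.01] j7 -0.29679978557663794
```

Request:
{"method": "arm_command", "body": {
  "commands": [
    [[0.0035,0,0,0,0,0],[0.0035,0,0,0,0,0],[0.0035,0,0,0,0,0],[0.0035,0,0,0,0,0],[0.003,0,0,0,0,0]]
  ]
}}

```text
clock: 12.33
tool_pos: [0.5257, 0.0455, 0.1161]
tool_rot: [0.462, 0.535, -0.462, 0.535]
contact_force: [-1.4, -0.6, 5.1]
finger_gap: 0.0
```

Request:
{"method": "arm_command", "body": {
  "commands": [
    [[0.001,0,0,0,0,0],[0.001,0,0,0,0,0],[0.001,0,0,0,0,0],[0.001,0,0,0,0,0],[0.001,0,0,0,0,0]]
  ]
}}

```text
clock: 12.75
tool_pos: [0.5257, 0.0455, 0.1114]
tool_rot: [0.463, 0.535, -0.462, 0.535]
contact_force: [-0.6, 1.1, 4.7]
finger_gap: -0.0004
```

Request:
{"method": "arm_command", "body": {
  "commands": [
    [[0.0005,0,0,0,0,0],[0.0005,0,0,0,0,0],[0.0003,0,0,0,0,0],[0,0,0,0,0,0],[0.0,0,0,0,0,0]]
  ]
}}

```text
clock: 13.17
tool_pos: [0.5258, 0.0455, 0.1104]
tool_rot: [0.463, 0.535, -0.462, 0.535]
contact_force: [-1.3, -1.0, 7.9]
finger_gap: -0.0001
```

Request:
{"method": "arm_command", "body": {
  "commands": [
    [[0.0004,0,0,0,0,0],[0.0004,0,0,0,0,0],[0,0,0,0,0,0],[0,0,0,0,0,0],[0.0,0,0,0,0,0]]
  ]
}}

```text
clock: 13.58
tool_pos: [0.526, 0.0455, 0.1098]
tool_rot: [0.463, 0.535, -0.462, 0.535]
contact_force: [-1.0, -0.6, 7.5]
finger_gap: -0.0
```

Request:
{"method": "arm_command", "body": {
  "commands": [
    [[0.0004,0,0,0,0,0],[0.0004,0,0,0,0,0],[0,0,0,0,0,0],[0,0,0,0,0,0],[0.0,0,0,0,0,0]]
  ]
}}

```text
clock: 14.0
tool_pos: [0.5262, 0.0456, 0.1093]
tool_rot: [0.463, 0.534, -0.462, 0.535]
contact_force: [-0.7, -0.6, 9.7]
finger_gap: -0.0004
```

The force rose from 4.8 N to 9.7 N at 14.7 mm of stroke, so c is the obstructed one. I stop pushing, back off, open the jaws, and check the axis with the wrist camera.

Request:
{"method": "arm_command", "body": {
  "commands": [
    [[-0.003,0,0,0,0,0],[-0.008,0,0,0,0,0],[-0.012,0,0,0,0,0],[-0.015,0,0,0,0,0],[-0.01,0,0,0,0,0]]
  ]
}}

```text
clock: 14.42
tool_pos: [0.526, 0.0457, 0.1583]
tool_rot: [0.463, 0.535, -0.462, 0.535]
contact_force: [1.4, 1.0, 0.6]
finger_gap: -0.0003
```

Request:
{"method": "arm_command", "body": {
  "commands": [
    [[-0.003,0,0,0,0,0],[0,0,0,0,0,0],[0,0,0,0,0,0],[0,0,0,0,0,0],[0,0,0,0,0,0]]
  ],
  "jaw": 0
}}

```text
clock: 14.83
tool_pos: [0.5252, 0.0454, 0.1588]
tool_rot: [0.462, 0.535, -0.463, 0.535]
contact_force: [0.2, 0.8, -0.4]
finger_gap: 0.0608
```

```bash
python3 - <<'E'
from h import *
M=camera_model('wrist'); save('wrist','w3')
print([(np.round(pix(r['xy'])).tolist(),round(r['p'],2),onz('wrist',pix(r['xy']),z,M).round(4).tolist()) for r in mark_of('wrist','thumb_a') for z in(.099,.089)])
r=regions_of('wrist','syringe_c'); print([(q['p'],np.round(q['box'],3)) for q in r])
E
python3 go.py 0.5255 0.046 0.058
```

```text
[([287.0, 337.0], 0.88, [0.5373, -0.0296, 0.099]), ([287.0, 337.0], 0.88, [0.5386, -0.0378, 0.089]), ([481.0, 343.0], 0.79, [0.6745, -0.0146, 0.099]), ([481.0, 343.0], 0.79, [0.6829, -0.0221, 0.089]), ([288.0, 237.0], 0.67, [0.5267, 0.0464, 0.099]), ([288.0, 237.0], 0.67, [0.5274, 0.0421, 0.089])]
[(0.7, array([0.81 , 0.723, 0.163, 0.23 ])), (0.65, array([0.513, 0.888, 0.057, 0.062])), (0.55, array([0.509, 0.539, 0.084, 0.173]))]
clk 14.9833 pos [0.5254 0.0455 0.159 ] F [-0.52  0.52 -0.01] gap 0.08084609525129592
tool axes
 [[-0.001  0.99   0.144]
 [ 0.     0.144 -0.99 ]
 [-1.    -0.001 -0.   ]]
shift mm [101.    0.3  -0.5] turn deg [-0.39 -0.01  0.05] j7 -0.2734327063632178
```

View pics/w3.png

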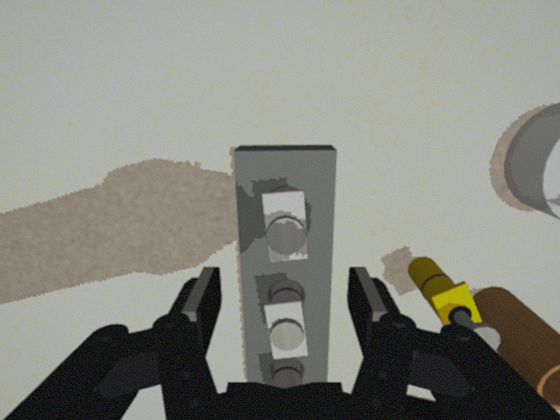

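Disc c at (288,237) maps to (0.5267, 0.0464), which agrees with the tool position, and the jaws straddle the row. I descend and grip the barrel.

Request:
{"method": "arm_command", "body": {
  "commands": [
    [[0.01,0,0,0,0,0],[0.02,0.0005,-0.0005,0,0,0],[0.02,0,0,0,0,0],[0.02,0,0,0,0,0],[0.015,0,0,0,0,0]]
  ]
}}

```text
clock: 15.4
tool_pos: [0.5251, 0.0459, 0.0722]
tool_rot: [0.462, 0.535, -0.463, 0.534]
contact_force: [0.4, -0.0, -0.8]
finger_gap: 0.0855
```

Request:
{"method": "arm_command", "body": {
  "commands": [
    [[0.01,0,0,0,0,0],[0.005,0,0,0,0,0],[0,0,0,0,0,0],[0,0,0,0,0,0],[0,0,0,0,0,0]]
  ]
}}

```text
clock: 15.82
tool_pos: [0.5267, 0.0462, 0.0602]
tool_rot: [0.463, 0.535, -0.462, 0.535]
contact_force: [-0.3, -0.1, -0.2]
finger_gap: 0.0858
```

Request:
{"method": "arm_command", "body": {
  "commands": [
    [[0,0,0,0,0,0],[0,0,0,0,0,0],[0,0,0,0,0,0],[0,0,0,0,0,0],[0,0,0,0,0,0]]
  ],
  "jaw": 255,
  "force": 40
}}

```text
clock: 16.23
tool_pos: [0.5262, 0.046, 0.0598]
tool_rot: [0.463, 0.535, -0.462, 0.535]
contact_force: [-1.3, -0.1, 9.0]
finger_gap: 0.0275
```

Request:
{"method": "arm_command", "body": {
  "commands": [
    [[0,0,0,0,0,0],[0,0,0,0,0,0],[0,0,0,0,0,0],[0,0,0,0,0,0],[0,0,0,0,0,0]]
  ]
}}

```text
clock: 16.65
tool_pos: [0.5263, 0.046, 0.0599]
tool_rot: [0.463, 0.535, -0.462, 0.535]
contact_force: [-2.1, -0.7, 5.5]
finger_gap: 0.0274
```

Request:
{"method": "arm_command", "body": {
  "commands": [
    [[-0.005,0,0,0,0,0],[-0.012,0,0,0,0,0],[-0.02,0,0,0,0,0],[-0.025,0,0,0,0,0],[-0.025,0,0,0,0,0]]
  ]
}}

```text
clock: 17.07
tool_pos: [0.5253, 0.0461, 0.1476]
tool_rot: [0.462, 0.535, -0.463, 0.535]
contact_force: [0.7, 0.6, -3.0]
finger_gap: 0.0272
```

Request:
{"method": "arm_command", "body": {
  "commands": [
    [[-0.02,0,0,0,0,0],[-0.01,0,0.005,0,0,0],[-0.003,-0.001,0.01,0,0,0],[0,-0.001,0.015,0,0,0],[0,-0.001,0.02,0,0,0]]
  ]
}}

```text
clock: 17.48
tool_pos: [0.5296, -0.0043, 0.179]
tool_rot: [0.462, 0.536, -0.462, 0.535]
contact_force: [-0.4, -0.3, -2.4]
finger_gap: 0.0271
```

```bash
python3 go.py 0.554 -0.2916 0.18
python3 - <<'E'
from h import *
save('side','s2')
E
```

```text
clk 17.4833 pos [ 0.5296 -0.0043  0.179 ] F [-0.41 -0.34 -2.4 ] gap 0.027116017642189735
tool axes
 [[-0.001  0.989  0.146]
 [ 0.     0.146 -0.989]
 [-1.    -0.001 -0.   ]]
shift mm [ -1.1 -17.8 287.8] turn deg [-0.31 -0.01  0.05] j7 -0.15573715191428136
```

View pics/s2.png

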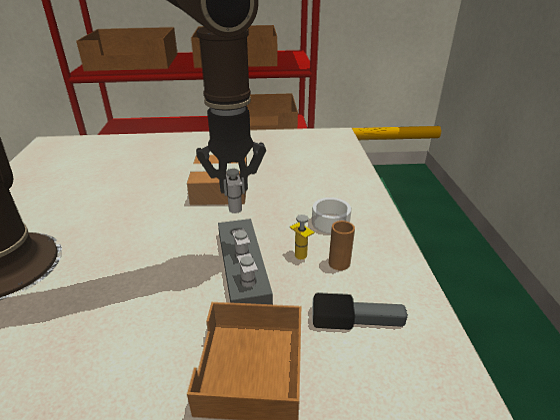

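The side picture shows the syringe held at (235,190), while a and b stand home in the block. I carry it to the carton.

Request:
{"method": "arm_command", "body": {
  "commands": [
    [[0,-0.001,0.022,0,0,0],[0,-0.001,0.025,0,0,0],[0,-0.001,0.025,0,0,0],[0,-0.001,0.025,0,0,0],[0,-0.001,0.025,0,0,0]]
  ]
}}

```text
clock: 17.95
tool_pos: [0.5418, -0.1277, 0.1782]
tool_rot: [0.462, 0.535, -0.463, 0.534]
contact_force: [0.9, 1.2, -2.8]
finger_gap: 0.0272
```

Request:
{"method": "arm_command", "body": {
  "commands": [
    [[0,-0.001,0.025,0,0,0],[0,-0.001,0.025,0,0,0],[0,-0.001,0.025,0,0,0],[0,-0.001,0.025,0,0,0],[0,-0.001,0.022,0,0,0]]
  ]
}}

```text
clock: 18.37
tool_pos: [0.5541, -0.2497, 0.1779]
tool_rot: [0.462, 0.535, -0.464, 0.534]
contact_force: [0.1, -0.8, -2.7]
finger_gap: 0.0274
```

Request:
{"method": "arm_command", "body": {
  "commands": [
    [[0,-0.002,0.018,0,0,0],[0,-0.002,0.013,0,0,0],[0,-0.002,0.008,0,0,0],[0,-0.002,0.004,0,0,0],[0,0,0,0,0,0]]
  ]
}}

```text
clock: 18.78
tool_pos: [0.5531, -0.2911, 0.1789]
tool_rot: [0.463, 0.535, -0.463, 0.534]
contact_force: [-0.9, -0.4, -3.1]
finger_gap: 0.0273
```

Request:
{"method": "arm_command", "body": {
  "commands": [
    [[0,0,0,0,0,0],[0,0,0,0,0,0],[0,0,0,0,0,0],[0,0,0,0,0,0],[0,0,0,0,0,0]]
  ]
}}

```text
clock: 19.2
tool_pos: [0.5541, -0.2899, 0.1797]
tool_rot: [0.462, 0.535, -0.462, 0.535]
contact_force: [0.7, 1.6, -2.5]
finger_gap: 0.0273
```

```bash
python3 go.py 0.554 -0.2916 0.06
python3 - <<'E'
from h import *
print(proj('wrist',[[.554,-.2916,.004]]))
save('side','s3')
E
```

```text
clk 19.2 pos [ 0.5541 -0.2899  0.1797] F [ 0.68  1.56 -2.49] gap 0.027309449837721905
tool axes
 [[ 0.     0.989  0.145]
 [-0.     0.145 -0.989]
 [-1.     0.     0.   ]]
shift mm [119.7  -0.4   1.6] turn deg [-0.35  0.01 -0.01] j7 0.3420679736336841
[[284.40835049 191.64941268]]
```

View pics/s3.png

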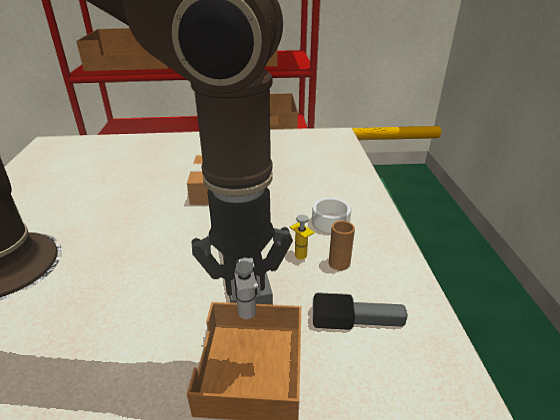

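The syringe hangs over the carton at (245,300). I lower it to just above the floor.

Request:
{"method": "arm_command", "body": {
  "commands": [
    [[0.01,0,0,0,0,0],[0.02,0,0,0,0,0],[0.025,0,0,0,0,0],[0.025,0,0,0,0,0],[0.018,0,0,0,0,0]]
  ]
}}

```text
clock: 19.67
tool_pos: [0.5528, -0.2901, 0.0787]
tool_rot: [0.462, 0.536, -0.463, 0.534]
contact_force: [-0.5, 0.4, -3.5]
finger_gap: 0.0275
```

Request:
{"method": "arm_command", "body": {
  "commands": [
    [[0.01,0,0,0,0,0],[0.006,0,0,0,0,0],[0.003,0,0,0,0,0],[0.002,0,0,0,0,0],[0.0015,0,0,0,0,0]]
  ]
}}

```text
clock: 20.08
tool_pos: [0.5547, -0.2907, 0.0598]
tool_rot: [0.463, 0.534, -0.462, 0.535]
contact_force: [-0.3, 0.6, -3.1]
finger_gap: 0.0272
```

Request:
{"method": "arm_command", "body": {
  "commands": [
    [[0.0005,0,0,0,0,0],[0.0005,0,0,0,0,0],[0.0005,0,0,0,0,0],[0,0,0,0,0,0],[0,0,0,0,0,0]]
  ]
}}

```text
clock: 20.5
tool_pos: [0.554, -0.2906, 0.0578]
tool_rot: [0.463, 0.535, -0.462, 0.535]
contact_force: [0.5, -0.5, -3.1]
finger_gap: 0.0275
```

Request:
{"method": "arm_command", "body": {
  "commands": [
    [[0.0005,0,0,0,0,0],[0.0005,0,0,0,0,0],[0.0005,0,0,0,0,0],[0.0003,0,0,0,0,0],[0,0,0,0,0,0]]
  ]
}}

```text
clock: 20.92
tool_pos: [0.5541, -0.2906, 0.056]
tool_rot: [0.462, 0.535, -0.463, 0.535]
contact_force: [-0.9, 0.7, 0.1]
finger_gap: 0.0273
```

Request:
{"method": "arm_command", "body": {
  "commands": [
    [[0,0,0,0,0,0],[0,0,0,0,0,0],[0,0,0,0,0,0],[0,0,0,0,0,0],[0,0,0,0,0,0]]
  ],
  "jaw": 0
}}

```text
clock: 21.33
tool_pos: [0.554, -0.2905, 0.0557]
tool_rot: [0.463, 0.535, -0.462, 0.535]
contact_force: [-0.1, -0.5, -0.2]
finger_gap: 0.0845
```

Request:
{"method": "arm_command", "body": {
  "commands": [
    [[0,0,0,0,0,0],[0,0,0,0,0,0],[-0.005,0,0,0,0,0],[-0.015,0,0,0,0,0],[-0.025,0,0,0,0,0]]
  ]
}}

```text
clock: 21.75
tool_pos: [0.5524, -0.2898, 0.0991]
tool_rot: [0.462, 0.537, -0.463, 0.533]
contact_force: [-0.0, -0.4, 0.7]
finger_gap: 0.0852
```

Request:
{"method": "arm_command", "body": {
  "commands": [
    [[-0.03,0,0,0,0,0],[-0.03,0,0,0,0,0],[-0.03,0,0,0,0,0],[-0.025,0,0,0,0,0],[-0.015,0,0,0,0,0]]
  ]
}}

```text
clock: 22.17
tool_pos: [0.5549, -0.2907, 0.2346]
tool_rot: [0.463, 0.533, -0.462, 0.536]
contact_force: [-0.3, -0.6, -0.3]
finger_gap: 0.0856
```

Request:
{"method": "arm_command", "body": {
  "commands": [
    [[0,0,0,0,0,0],[0,0,0,0,0,0],[0,0,0,0,0,0],[0,0,0,0,0,0],[0,0,0,0,0,0]]
  ]
}}

```text
clock: 22.58
tool_pos: [0.5534, -0.2903, 0.2294]
tool_rot: [0.462, 0.536, -0.463, 0.534]
contact_force: [0.5, 0.2, 0.2]
finger_gap: 0.0855
```

```bash
python3 go.py 0.554 -0.2916 0.2|head -1
python3 - <<'E'
from h import *
s=save('side','s4'); w=save('wrist','w4')
cv2.imwrite('pics/fin.png',np.vstack([s[180:420,100:500],w[60:420,100:500]])[...,::-1][:600])
for c in('side','top'):
  if c=='top': get_image(c)
  print(c,[(np.round(pix(r['xy'])).tolist(),round(r['p'],2)) for r in mark_of(c,'syringe_b')])
print(proj('side',[[.554,-.2916,.004+.105-.014],[.551,-.1215,.089],[.538,-.038,.089]]).round())
E
```

```text
clk 22.5833 pos [ 0.5534 -0.2903  0.2294] F [0.46 0.25 0.22] gap 0.08552833544883086
side [([298.0, 257.0], 0.84), ([249.0, 292.0], 0.62), ([243.0, 262.0], 0.59), ([253.0, 363.0], 0.55), ([243.0, 265.0], 0.33)]
top [([297.0, 240.0], 0.86), ([330.0, 234.0], 0.84), ([407.0, 238.0], 0.68), ([286.0, 183.0], 0.66), ([301.0, 240.0], 0.51), ([420.0, 234.0], 0.46)]
[[247. 327.]
 [246. 259.]
 [239. 233.]]
```

View pics/fin.png

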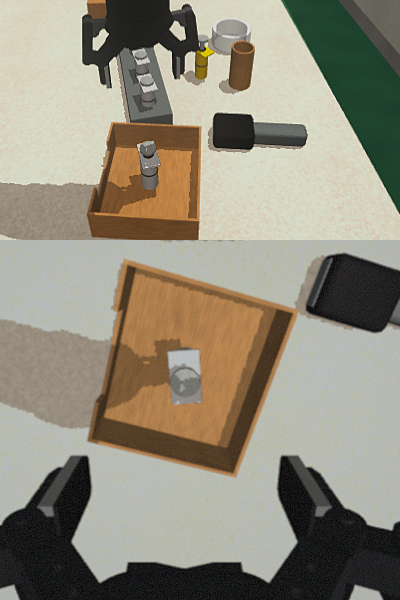

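The syringe stands in the middle of the carton with its disc at side pixel (249,326). I predicted (247,327) for a stroke of 14 mm. Syringes a and b stand home and the gripper is clear of everything.

```bash
python3 -c "
from rig import order; print(order.hand_in())"
```

```text
the job is handed in; nothing more can be done
None
```

The job is handed in at about 23 s of the 58 s allowed; the hand-in gave no verdict. Syringe c was the obstructed one, and it now stands upright near the middle of the reject carton with its plunger partway down.

| Syringe | Resistance while pushing | Result |
|---|---|---|
| a | steady 3–4 N until the firm stop (7.7 N) | home, standing in its pocket |
| b | 1.5–2.5 N until the firm stop (9.1 N) | home, standing in its pocket |
| c | about 4.9 N, rising from 13.6 mm to 9.7 N at about 14.7 mm, where I stopped | in the carton |

**Last checks:** the last pictures showed a and b in the block, c upright in the carton, and the tape, tube, scanner and yellow look-alike apparently where they were. Syringe c's disc was within about 2 pixels of where a 14 mm stroke puts it. The tool was clear at z = 0.23 m, with force readings under 1 N.

**Disagreements:**
- The first wrist-camera reading was about 13 mm off the top camera because the arm was still swinging. At rest they agreed to about 2 mm.
- The force readings were noisy by about 1 N, and b read slightly below the stated 2.5 N. I judged it sound by its having no rise and by its firm stop at the home height.

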